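# Isolate, clear and spin-check a cooler fan

### The job

Make the cooler's fan ready to run. First turn the rotary isolator off until it clicks; then take every loose part off the cooler and lay it in the parts tray; then flick the fan round by hand, without force, until it has gone round about one and a half times and coasts on freely by itself; and last turn the isolator back on until it clicks. Keep out of the fan while the isolator is on, and leave everything else on the bench alone.

Things in the scene. Friction and masses are not known exactly. Their poses are not given: they have to be found in the camera images.
- cooler: Unit cooler lying on its back: fixed aluminium casing 280 (x) x 420 (y) x 120 mm; origin under its centre, z up. Its flat top is the fan panel, 120 mm above the bench, with a 12 mm flange round its edge. The half towards -y has a round opening, 196 mm wide (centre x 0, y -95 mm), with a 12 mm collar and the fan in it; the loose parts stand on the closed half, y 10 to 205 mm.
- fan_hub (a point): Centre of the fan hub's top, on the vertical fan axis, 114 mm above the bench. Hub 52 mm wide; 4 black blades, radius 26 to 88 mm, 52 mm wide, pitched 0.5 rad: the edge leading in counter-clockwise rotation is high (112 mm above the bench), the other low (84). At 55 mm radius the gaps are about 40 mm wide, free down to 70 mm. A fingertip let in to 95 mm and swept clockwise meets a high edge.
- fan (a joint): Turning angle of the fan in rad, unlimited and counted on over full turns, growing counter-clockwise from above; at 0 one of the four blades points along the cooler's +x. It starts within 0.6 of zero and, flicked, coasts for some seconds; it can be spun either way.
- isolator_box: Rotary isolator, fixed grey enclosure 130 (x) x 110 (y) x 82 mm lying on the bench, handle on top; origin under its centre. The white line on one end of the handle points at an engraved dash (towards the enclosure's +x) when on, at a dot (towards its +y) when off.
- isolator_grip (a point): Point on the vertical handle axis, in the middle of the bar grip's height, 112 mm above the bench. The bar is 66 mm long, 15 mm thick and runs from 94 to 126 mm above the bench.
- isolator (a joint): Handle angle in rad: 0 on (bar along the enclosure's x), 1.57 off (bar along its y); growing counter-clockwise from above, stopped at both ends. Over-centre snap: it resists with up to 0.25 N m, clicks past the middle at 0.79 and is then driven to the far end by its spring. It starts on.
- tray: Open steel parts tray, fixed, 280 (x) x 190 (y) x 45 mm, walls and floor 4 mm; origin under its centre.
- contactor: Contactor, black block 64 x 46 x 58 mm, origin at the middle of its underside, x along its length, z up. May be absent. At the start it stands on the cooler's fan panel
- capacitor: Run capacitor, white block 60 x 42 x 52 mm, origin at the middle of its underside, x along its length, z up. May be absent. At the start it stands on the cooler's fan panel
- transformer: Small transformer, dark laminated core with paper-coloured coil, 66 x 44 x 54 mm, origin at the middle of its underside, x along its length, z up. May be absent. At the start it stands on the cooler's fan panel; only the coil, 42 mm long and 44 mm thick in the middle, from 7 to 47 mm height, has the full thickness besides the foot plate.
- pressure_switch: Pressure switch, grey box 66 x 44 x 50 mm, origin at the middle of its underside, x along its length, z up. May be absent. At the start it stands on the cooler's fan panel
- defrost_timer: Defrost timer, grey block with a round white dial on top, 64 x 46 x 56 mm, origin at the middle of its underside, x along its length, z up. May be absent. At the start it stands on the cooler's fan panel
- relay: Relay, black base with a clear upper half 50 x 38 mm above 30 mm height, 60 x 42 x 52 mm, origin at the middle of its underside, x along its length, z up. May be absent. At the start it stands on the cooler's fan panel
- wrench: Bystander on the bench: spanner, 170 mm; to be left alone.
- screwdriver: Bystander on the bench: screwdriver, 190 mm; to be left alone.
- meter: Bystander on the bench: multimeter, 140 x 70 x 36 mm; to be left alone.
- tape: Bystander on the bench: roll of tape, 80 mm across, 30 mm high; to be left alone.
- drier: Bystander on the bench: green filter drier standing on end, 76 mm across, 114 mm high; to be left alone.
- leak_spray: Bystander on the bench: spray bottle, 60 mm across, 170 mm high; to be left alone.
- notebook: Bystander on the bench: notepad, 130 x 80 x 14 mm; to be left alone.
Mind the look-alikes: they are no part of the job. What is shaped like the defrost_timer but yellow is not meant.

How it is judged (in metres and radians):
On the way, in this order (a step that is already met when the one before it is completed fails the run):
1. the isolator is off (value of joint isolator above 1.42 rad), for 0.3 s.
2. every loose part lies in the tray, let go, isolator still off (x of contactor in the frame of tray between -0.136 and 0.136 m and y of contactor in the frame of tray between -0.091 and 0.091 m and z of each of contactor, capacitor, transformer, pressure_switch, defrost_timer, relay in the frame of tray below 0.07 m and linear speed of each of contactor, capacitor, transformer, pressure_switch, defrost_timer, relay below 0.03 m/s and contact force between each of contactor, capacitor, transformer, pressure_switch, defrost_timer, relay and the fingers below 0.1 N and x of capacitor in the frame of tray between -0.136 and 0.136 m and y of capacitor in the frame of tray between -0.091 and 0.091 m and x of transformer in the frame of tray between -0.136 and 0.136 m and y of transformer in the frame of tray between -0.091 and 0.091 m and x of pressure_switch in the frame of tray between -0.136 and 0.136 m and y of pressure_switch in the frame of tray between -0.091 and 0.091 m and x of defrost_timer in the frame of tray between -0.136 and 0.136 m and y of defrost_timer in the frame of tray between -0.091 and 0.091 m and x of relay in the frame of tray between -0.136 and 0.136 m and y of relay in the frame of tray between -0.091 and 0.091 m and value of joint isolator above 1.42 rad), for 0.3 s.
3. the fan has turned about one and a half times (8.2 rad from zero, either way) and coasts on untouched for half a second, isolator off (((value of joint fan above 8.2 rad and velocity of joint fan above 0.8 rad/s) or (value of joint fan below -8.2 rad and velocity of joint fan below -0.8 rad/s)) and value of joint isolator above 1.42 rad and contact force between fan and anything else below 0.05 N), for 0.5 s.
4. the isolator is on again (value of joint isolator below 0.15 rad), for 0.3 s.
At the end, for the whole second after the job is handed in: The isolator stands on (within 0.15 rad of its on stop) and every loose part present rests inside the parts tray (origin between its walls, less than 70 mm above the bench), let go (value of joint isolator below 0.15 rad and x of contactor in the frame of tray between -0.136 and 0.136 m and y of contactor in the frame of tray between -0.091 and 0.091 m and z of each of contactor, capacitor, transformer, pressure_switch, defrost_timer, relay in the frame of tray below 0.07 m and linear speed of each of contactor, capacitor, transformer, pressure_switch, defrost_timer, relay below 0.03 m/s and contact force between each of contactor, capacitor, transformer, pressure_switch, defrost_timer, relay and the fingers below 0.1 N and x of capacitor in the frame of tray between -0.136 and 0.136 m and y of capacitor in the frame of tray between -0.091 and 0.091 m and x of transformer in the frame of tray between -0.136 and 0.136 m and y of transformer in the frame of tray between -0.091 and 0.091 m and x of pressure_switch in the frame of tray between -0.136 and 0.136 m and y of pressure_switch in the frame of tray between -0.091 and 0.091 m and x of defrost_timer in the frame of tray between -0.136 and 0.136 m and y of defrost_timer in the frame of tray between -0.091 and 0.091 m and x of relay in the frame of tray between -0.136 and 0.136 m and y of relay in the frame of tray between -0.091 and 0.091 m); the robot touches nothing.
It fails at once if the fan is touched while the isolator is on (value of joint isolator below 0.7 rad and contact force between any of the fingers, the arm and fan above 0.5 N).
It fails at once if the fan is pushed with more than 25 N (contact force between any of the fingers, the arm and fan above 25 N).
It fails at once if a bystander is shoved more than 30 mm (distance of any of wrench, screwdriver, meter, tape, drier, leak_spray, notebook from where it was at the start of the episode above 0.03 m).
Of contactor, capacitor, transformer, pressure_switch, defrost_timer, relay only 4 to 6 are there at a start; the rules pass over those that are not, and their reading is None.
At some moment in a run one of contactor, capacitor, transformer, pressure_switch, defrost_timer, relay may be knocked a few centimetres aside while the robot is not near it.
It also fails if it takes over 210 s, if anything falls off the work surface, if the arm or the gripper's body presses on something with over 40 N, if the wrist force passes 120 N, or if a joint passes its speed limit or range.

### The arm

A 6-joint arm with a two-finger parallel gripper is mounted at the origin on the work surface. World frame = base frame: x ahead of the robot, y to its left, z up, the work surface at z = 0. Lengths are in m, angles in degrees, forces in N, time in s.
With the tool pointing down it reaches from about 0.375 to 0.75 m from the base axis. Payload 9 kg.
Tool frame: the origin (TCP) lies where the fingers leave the gripper's body, on its centre line; the fingertips stand 73 mm ahead of it and the grasp point (between the pads) lies 54 mm ahead of it (robot.tip_reach is the distance from the TCP to the fingertips, in m); z points along the fingers, y is the direction in which the jaws open and shut (so a half turn about z gives the same grasp; the last joint's range is limited). The gripper opens to 85 mm and grips with 20 to 120 N. Pads are 22 mm wide; open, the fingers measure 114 mm over their backs; the gripper's body (76 mm by 85 mm) begins 54 mm behind the grasp point. The pads swing forward as they close: fully open they stand 13 mm farther back than shut.
Start: joints at [-80.14, 5.964, 5.575, 89.605, 0, 77.527], TCP at [0.228, -0.555, 0.304] pointing down, gripper open.
Joint ranges: [-171.21, 171.21], [-48.23, 106.86], [-62.78, 66.21], [-105.2, 120.99], [-86.42, 89.51], [-180, 180]. Speed limits (degrees/s): [127.2, 127.2, 147.25, 180, 180, 180].

### API

Orientations are given as [roll, pitch, yaw] about the fixed x, y, z axes, in that order (R = Rz(yaw) Ry(pitch) Rx(roll)).
In Python, from plant import robot gives the robot as it stands. Calls block until the motion is done:
- robot.move_pose(position, orientation): joint-space move of the TCP to a pose.
- robot.line_to(position, vel=0.15, rotation=None, guard=None): straight line of the TCP; rotation=None keeps the orientation; vel is the mean speed in m/s. With guard (N) it stops when the force on the tool has changed by that much, and returns True; else False.
- robot.goto_joints(angles): joint-space move.
- robot.set_gripper(opening): finger opening in m; the grip force is fixed at half the most; returns when the fingers have stopped.
- robot.pause(seconds).
- robot.ik(position, orientation): joint angles nearest the present ones, or None.
- robot.observe(): the state.
- robot.grab_frame(name): name is "scene" or "side" or "wrist"; returns the picture (384x512x3 uint8, blue, green, red); there is no depth.
- robot.get_calibration(name): a dict with "vertical_fov" (degrees; the focal length in pixels is half the picture's height over the tangent of half this angle, whatever the lens; pixels are square), "cx", "cy" (the principal point, pixels), "rvec" (rotation vector, rad) and "tvec" (3), from world to camera coordinates, as OpenCV has them. Camera axes: x right, y down, z forward; pixel columns grow to the right and rows downward; lengths in m; the calibration is good to about 2 mm. A picture is of the moment at which its call begins: read the wrist's pose just before it. get_calibration takes no time and is no camera call; for the wrist camera it gives the pose at the moment of the call.
A pose or a line that the arm cannot do raises robot.IKError and nothing moves.
- robot.job_done(): hands the job in, once; it reports no verdict.
The state is a dict: "time": time; "q": joint angles; "qvel": joint speeds; "joint_torque": joint torques, N m; "tool_pos": TCP position; "tcp_rot": TCP orientation; "ft_force": force on the tool from outside, world axes, zero at the start; "torque": the same for the moment, N m; "gripper_width": finger opening in m.
Only numpy, scipy, OpenCV 4.12 (cv2) and the standard library are available. Lean on these libraries where they do the work, as an engineer would, in place of code of your own. Each camera call takes 0.05 s, during which the arm holds its last target.

## Working session

There is one attempt and no reset: what is moved stays moved. The work goes in short steps, each a Python script; the robot and the scene stay as the last script left them, time stands still between calls to the robot, and variables do not carry over. Pictures are saved under pics/ and viewed, and the job is handed in when it is done.

```bash
ls; mkdir -p pics; cat > h.py <<'E'
from plant import robot
import cv2, numpy as np
def calib(n):
    c=robot.get_calibration(n); f=192/np.tan(np.radians(c["vertical_fov"])/2)
    K=np.array([[f,0,c["cx"]],[0,f,c["cy"]],[0,0,1]]); R=cv2.Rodrigues(np.array(c["rvec"],float))[0]; t=np.array(c["tvec"],float).reshape(3)
    return K,R,t
def cast(px,z,C):
    K,R,t=C; px=np.atleast_2d(np.array(px,float))
    d=(np.linalg.inv(K)@np.c_[px,np.ones(len(px))].T); d=(R.T@d).T; o=-R.T@t
    return o+d*((z-o[2])/d[:,2])[:,None]
def proj(P,C):
    K,R,t=C; p=(K@(R@np.atleast_2d(P).T+t[:,None])).T
    return p[:,:2]/p[:,2:]
def shot(n,name,up=1.5):
    C=calib(n); im=robot.grab_frame(n); cv2.imwrite(f"pics/{name}_raw.png",im)
    np.savez(f"pics/{name}.npz",K=C[0],R=C[1],t=C[2])
    cv2.imwrite(f"pics/{name}.png",cv2.resize(im,None,fx=up,fy=up,interpolation=cv2.INTER_CUBIC)); return im,C
def load(name):
    z=np.load(f"pics/{name}.npz"); return cv2.imread(f"pics/{name}_raw.png"),(z["K"],z["R"],z["t"])
E
python3 - <<'E'
from h import *
for n in("scene","side","wrist"):
    im,C=shot(n,n+"0"); print(n,C[0][0,0],"cam at",-C[1].T@C[2],"axis",C[1][2])
print(robot.observe(), robot.get_calibration("scene"))
E
```

```text
pics
scene 361.53871936739637 cam at [ 1.27645963 -0.36308218  1.28338867] axis [-0.52558354  0.25113515 -0.81283029]
side 421.6109839260017 cam at [ 0.15539414 -1.13685833  1.10144911] axis [ 0.22644642  0.73262303 -0.64186098]
wrist 300.1567851291016 cam at [ 0.29454521 -0.52858007  0.37266845] axis [-0.26144387 -0.1063795  -0.95933858]
{'time': 0.15, 'q': array([-8.01388387e+01,  5.99144359e+00,  5.54035922e+00,  8.96043583e+01,
       -1.06572054e-03,  7.75254536e+01]), 'qvel': array([-0.05804441, -0.11126434,  0.13074752, -0.03867609,  0.04604898,
       -0.09564695]), 'joint_torque': array([ 3.15293233e-03, -5.57354987e+01,  5.04007566e+01,  1.24902694e-02,
       -2.95469017e-04,  1.25442304e-05]), 'tool_pos': array([ 0.22798353, -0.55482187,  0.30332336]), 'tcp_rot': array([-1.79945636e+02, -1.09353835e-02,  2.23357030e+01]), 'ft_force': array([ 0.44768982, -0.13664154,  0.35233364]), 'torque': array([-0.02232296, -0.03897103, -0.01795043]), 'gripper_width': 0.08531511302809468} {'vertical_fov': 55.942275759561305, 'cx': 250.52333973557845, 'cy': 191.42783150656365, 'rvec': array([ 2.16144329,  1.40425638, -0.43212036]), 'tvec': array([-0.21402818, -0.32178093,  1.80524605])}
```

View pics/scene0.png

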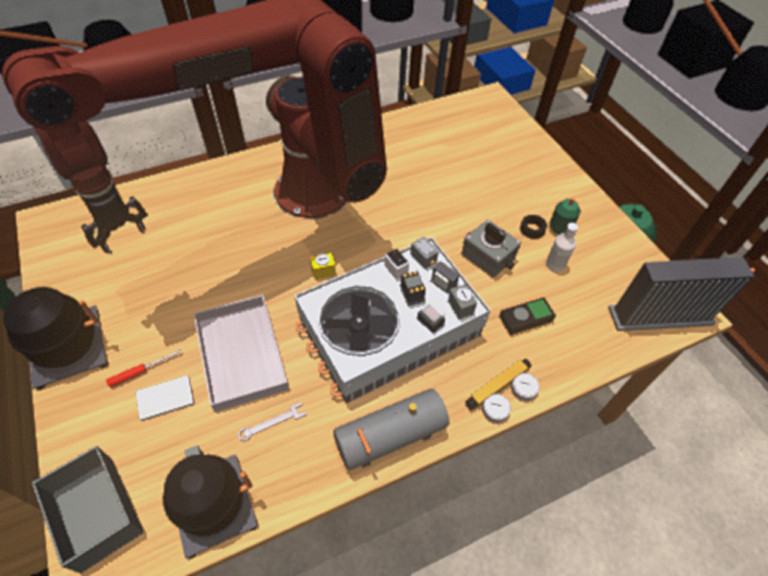

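View pics/side0.png

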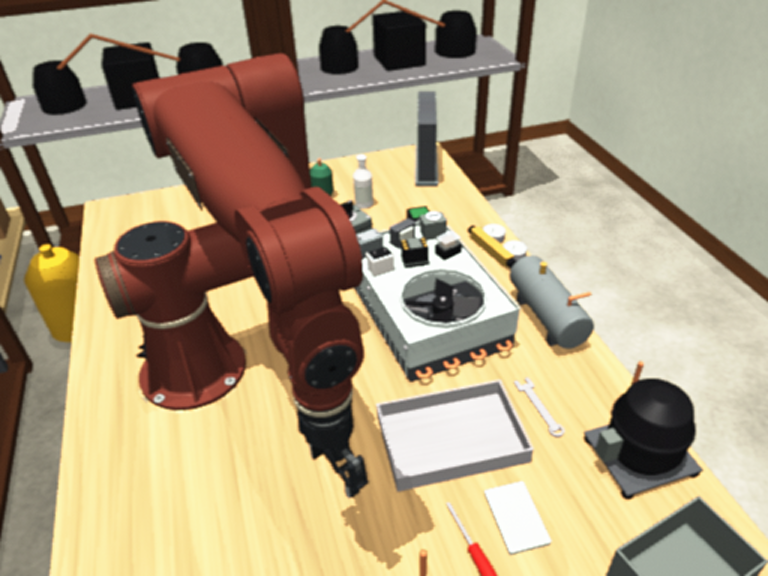

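View pics/wrist0.png

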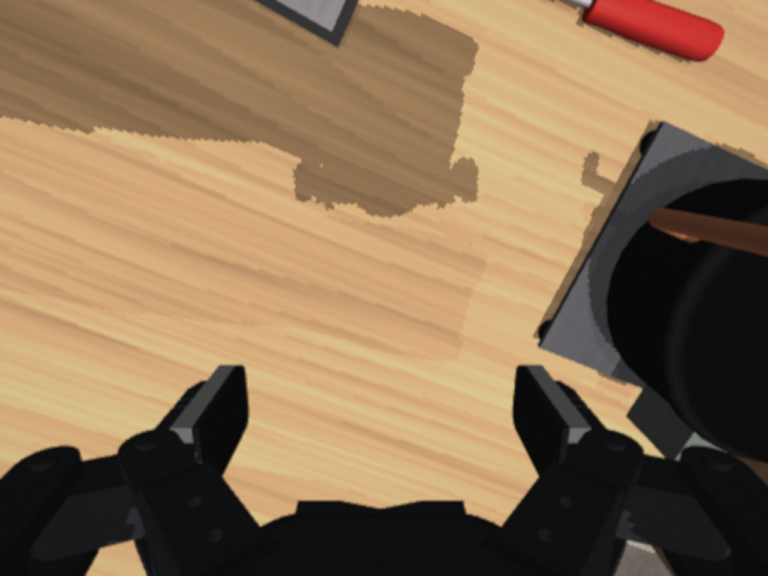

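```bash
python3 - <<'E'
from h import *
im,C=load("scene0")
s=lambda L:np.array(L)/1.5
print("cooler",cast(s([(297,297),(425,240),(489,305),(345,385)]),.12,C).round(3))
print("fan",cast(s([(359,320)]),.114,C).round(3))
print("tray",cast(s([(195,313),(266,297),(288,388),(212,408)]),.045,C).round(3))
print("isol",cast(s([(491,235)]),.112,C).round(3), cast(s([(463,236),(487,220),(520,245),(495,262)]),.082,C).round(3))
print("parts",cast(s([(397,262),(424,250),(444,273),(413,287),(463,297),(430,317)]),.16,C).round(3))
c=im[150:230,190:360]; cv2.imwrite("pics/c1.png",cv2.resize(c,(800,376),interpolation=cv2.INTER_CUBIC))
E
```

```text
cooler [[ 0.471 -0.204  0.12 ]
 [ 0.431  0.191  0.12 ]
 [ 0.693  0.242  0.12 ]
 [ 0.752 -0.185  0.12 ]]
fan [[ 0.597 -0.083  0.114]]
tray [[ 0.358 -0.463  0.045]
 [ 0.385 -0.272  0.045]
 [ 0.668 -0.305  0.045]
 [ 0.644 -0.49   0.045]]
isol [[0.484 0.377 0.112]] [[0.434 0.318 0.082]
 [0.407 0.416 0.082]
 [0.53  0.453 0.082]
 [0.555 0.353 0.082]]
parts [[0.498 0.069 0.16 ]
 [0.49  0.153 0.16 ]
 [0.58  0.165 0.16 ]
 [0.588 0.071 0.16 ]
 [0.666 0.173 0.16 ]
 [0.686 0.069 0.16 ]]
```

View pics/c1.png

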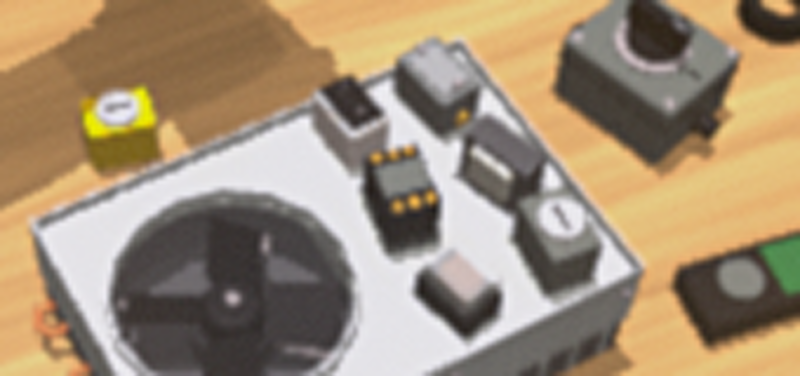

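```bash
python3 - <<'E'
from h import *
robot.move_pose([0.484,0.377,0.33],[180,0,-164]); print(robot.observe()["q"].round(1),robot.observe()["time"])
shot("wrist","w_iso")
E
```

```text
[25.7  8.8 11.4 92.6 -0.   9.7] 3.525
```

View pics/w_iso.png

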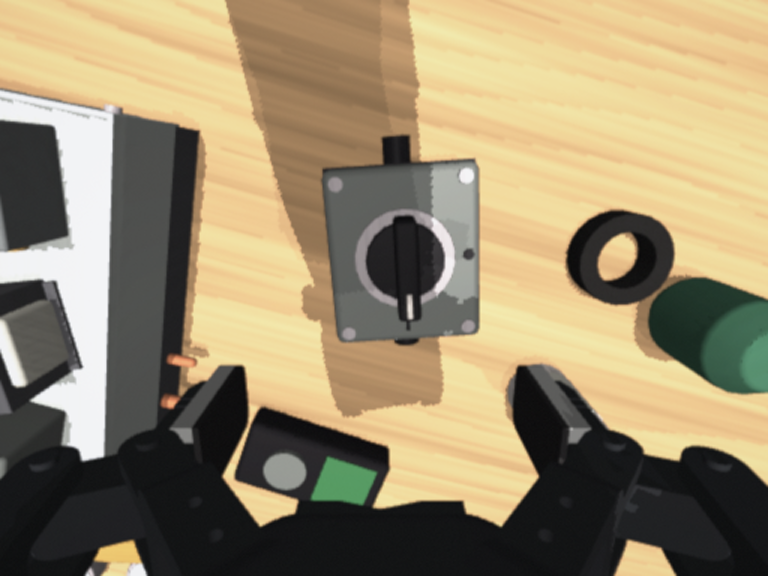

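```bash
python3 - <<'E'
from h import *
im,C=load("w_iso"); s=lambda L:np.array(L)/1.5
b=cast(s([(404,219),(409,319)]),.126,C); print("bar",b.round(4),np.linalg.norm(b[1]-b[0]),b.mean(0).round(4),np.degrees(np.arctan2(*(b[1]-b[0])[1::-1])))
k=cast(s([(323,170),(477,160),(479,333),(341,341)]),.082,C); print("box",k.round(4),k.mean(0).round(4),[np.linalg.norm(k[i]-k[i-1]).round(4) for i in range(4)])
d=k[3]-k[0];print(np.degrees(np.arctan2(d[1],d[0])))
d=k[2]-k[1];print(np.degrees(np.arctan2(d[1],d[0])))
print("dot",cast(s([(469,254)]),.082,C))
o=robot.observe();print(o["tool_pos"],o["tcp_rot"])
print(proj([[0.484,.377,.257]],C)*1.5)
E
```

```text
bar [[0.4462 0.3795 0.126 ]
 [0.5068 0.4011 0.126 ]] 0.0644015734729424 [0.4765 0.3903 0.126 ] 19.629731566904717
box [[0.4343 0.3206 0.082 ]
 [0.3993 0.4194 0.082 ]
 [0.5177 0.4626 0.082 ]
 [0.5526 0.3639 0.082 ]] [0.476  0.3916 0.082 ] [np.float64(0.126), np.float64(0.1048), np.float64(0.126), np.float64(0.1047)]
20.09412609086781
20.051391042982132
dot [[0.46221041 0.43537618 0.082     ]]
[0.48440802 0.37650456 0.32998263] [-1.79997512e+02  1.60220457e-03 -1.64062978e+02]
[[384.92429969 371.19929634]]
```

```bash
python3 - <<'E'
from h import *
p=[0.476,0.391]
robot.move_pose([*p,.26],[180,0,-160]); robot.set_gripper(.05)
print(robot.line_to([*p,.169],vel=.1,guard=15))
robot.set_gripper(0.0); o=robot.observe(); print(o["gripper_width"],o["ft_force"],o["torque"],o["tool_pos"])
q=o["q"].copy()
for a in (20,40,60,75,88):
    t=q.copy(); t[5]-=a; robot.goto_joints(t); o=robot.observe(); print(a,o["tcp_rot"].round(1),o["ft_force"].round(1),o["torque"].round(2),o["tool_pos"].round(4),o["time"])
robot.set_gripper(.05); robot.line_to([*p,.30],vel=.2)
q=robot.observe()["q"].copy(); q[5]+=88; robot.goto_joints(q)
shot("wrist","w_iso2"); print(robot.observe()["time"])
E
```

```text
False
0.014164886526471689 [-3.37801952  5.11866877  4.27463324] [ 0.81286771  0.41818981 -0.23847351] [0.47607127 0.39169663 0.16983469]
20 [ 1.800e+02  1.000e-01 -1.402e+02] [ 0.7 -2.4  1.5] [-0.48 -0.16 -0.09] [0.4763 0.3914 0.1698] 6.3
40 [-1.799e+02  1.000e-01 -1.202e+02] [ 3.3 -2.8  0.8] [-0.73 -0.46 -0.03] [0.4767 0.391  0.1699] 6.725
60 [-179.9    0.  -100.2] [ 5.5 -5.3 -1. ] [-0.8  -0.89  0.17] [0.4771 0.3909 0.1699] 7.15
75 [-179.8   -0.   -85.2] [ 7.9 -5.5 -2.5] [-0.77 -1.19  0.19] [0.4775 0.3908 0.1699] 7.5083
88 [-179.8   -0.   -72.2] [11.4 -4.7 -3.8] [-0.64 -1.58  0.2 ] [0.4778 0.3909 0.1699] 7.8417
10.5
```

View pics/w_iso2.png

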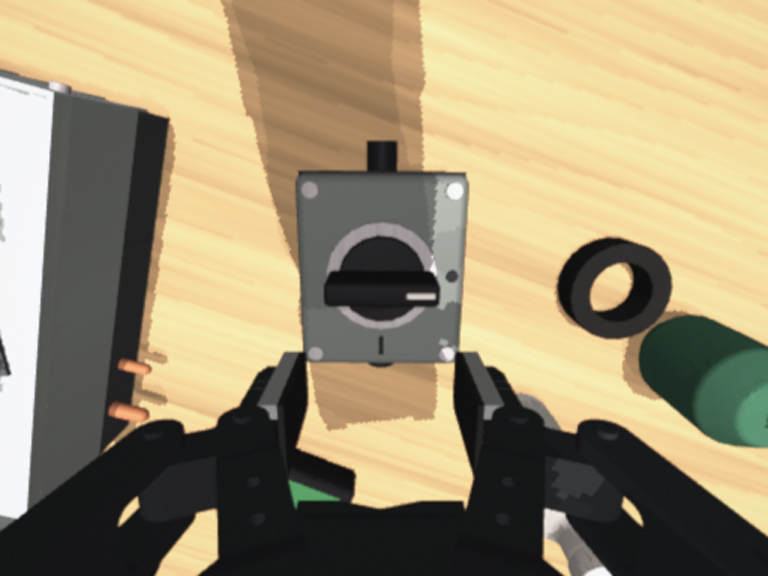

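```bash
python3 - <<'E'
from h import *
robot.set_gripper(.085)
for P in ([.62,.11,.45],[.6,.11,.42],[.6,.11,.40]):
    try:
        robot.move_pose(P,[180,0,-174]); print(P); break
    except robot.IKError: print("no",P)
shot("wrist","w_par"); print(robot.observe()["time"])
E
```

```text
[0.62, 0.11, 0.45]
12.3083
```

View pics/w_par.png

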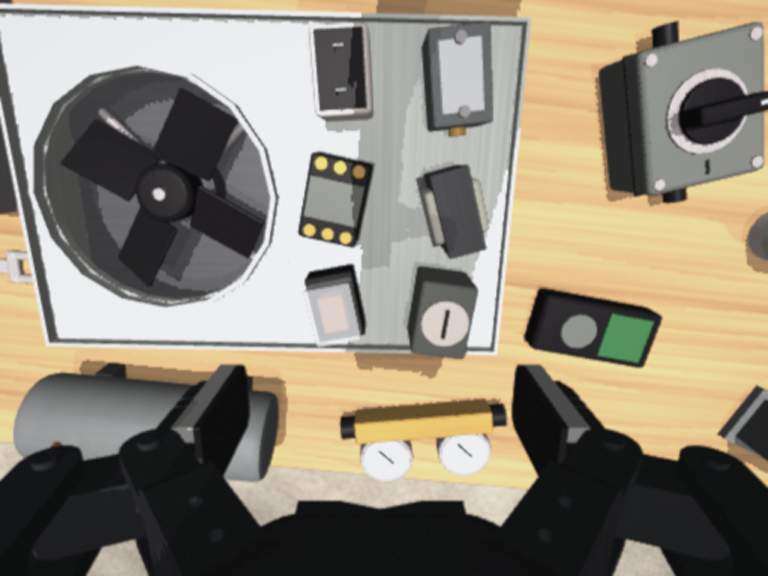

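```bash
python3 - <<'E'
from h import *
im,C=load("w_par")
c=im[8:245,190:345]
cv2.imwrite("pics/c2.png",cv2.resize(c[:120],None,fx=5,fy=5,interpolation=cv2.INTER_CUBIC))
cv2.imwrite("pics/c3.png",cv2.resize(c[120:],None,fx=5,fy=5,interpolation=cv2.INTER_CUBIC))
E
```

```text
(no output)
```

View pics/c2.png

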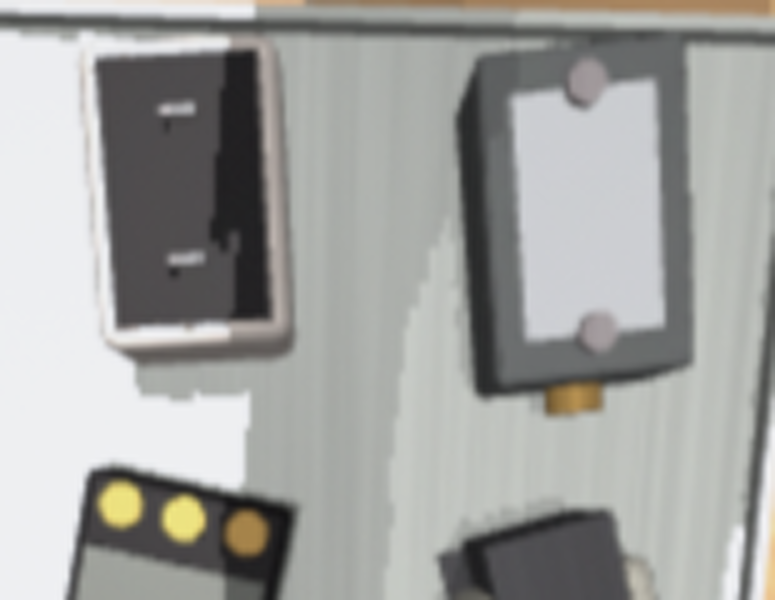

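View pics/c3.png

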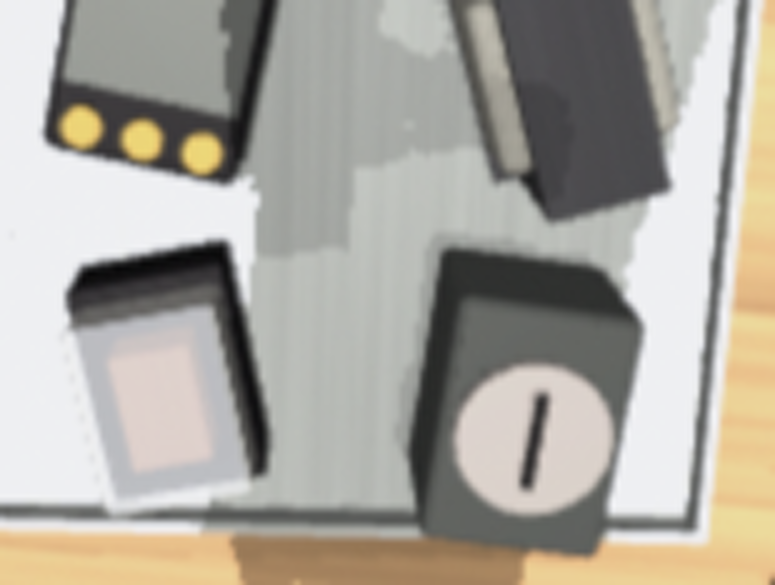

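```bash
cat > parts.py <<'E'
from h import *
A=lambda x,y:(x/5+190,y/5+8)
B=lambda x,y:(x/5+190,y/5+128)
Q={"cap":(.172,[A(85,50),A(268,40),A(288,338),A(105,348)]),
"psw":(.170,[A(483,60),A(685,42),A(692,362),A(500,390)]),
"con":(.178,[A(93,468),A(297,508),B(235,180),B(47,140)]),
"tra":(.174,[A(468,540),A(608,513),B(668,188),B(548,218)]),
"rel":(.172,[B(72,330),B(220,295),B(258,490),B(118,512)]),
"tim":(.176,[B(460,297),B(642,325),B(597,555),B(425,532)])}
def pose(z,q,C):
    p=cast(q,z,C); d=(p[2]-p[1])+(p[3]-p[0])
    e=lambda a,b:np.linalg.norm(p[a]-p[b])
    return p.mean(0)[:2],np.degrees(np.arctan2(d[1],d[0])),(e(1,2)+e(0,3))/2,(e(0,1)+e(2,3))/2
E
python3 - <<'E'
from parts import *
im,C=load("w_par")
for k,(z,q) in Q.items():
    c,y,l,w=pose(z,q,C); print(k,c.round(4),round(y,1),"size",round(l,4),round(w,4))
s=lambda L:np.array(L)/1.5
print("hub",cast(s([(163,191)]),.114,C)); 
p=cast(s([(0,15),(529,19),(496,352),(50,343)]),.132,C); print(p)
print("panel in flange", )
E
```

```text
cap [0.4936 0.0691] 8.9 size 0.0574 0.0387
psw [0.4881 0.1546] 11.3 size 0.0636 0.0419
con [0.5824 0.0726] -6.9 size 0.0614 0.0444
tra [0.5822 0.165 ] 22.9 size 0.0653 0.03
rel [0.6747 0.0791] 16.4 size 0.0497 0.0362
tim [0.6694 0.1676] -0.9 size 0.0605 0.0437
hub [[ 0.59670835 -0.08457931  0.114     ]]
[[ 0.47550587 -0.19567359  0.132     ]
 [ 0.43583126  0.20469001  0.132     ]
 [ 0.71023513  0.22848938  0.132     ]
 [ 0.74488054 -0.18451014  0.132     ]]
panel in flange
```

```bash
cat >> parts.py <<'E'
def pick(c,yaw,h=.088,zb=.12,open_=.064):
    yw=(yaw+180) if yaw<0 else yaw-180
    if yw>90: yw-=360
    robot.move_pose([*c,zb+h+.075],[180,0,yw]); robot.set_gripper(open_)
    hit=robot.line_to([*c,zb+h],vel=.12,guard=12)
    if hit: print("HIT",robot.observe()["tool_pos"],robot.observe()["ft_force"])
    robot.set_gripper(0.0); w=robot.observe()["gripper_width"]
    robot.line_to([*c,.33],vel=.2)
    o=robot.observe(); print("width",w,"after",o["gripper_width"],"fz",o["ft_force"].round(1),"t",o["time"])
E
python3 - <<'E'
from parts import *
im,C=load("w_par")
z,q=Q["cap"]; c,y,_,_=pose(z,q,C); pick(c,y)
robot.move_pose([.515,-.38,.33],[180,0,174.6]); shot("wrist","w_tray"); shot("scene","s1"); print(robot.observe()["time"],robot.observe()["q"])
E
```

```text
width 0.041339956038590614 after 0.04142352900037564 fz [-0.2 -0.9 -2.7] t 15.4917
17.2417 [-4.79924006e+01  1.35915116e+01  1.67611886e+01  9.31441918e+01
  7.35396927e-03 -4.26950073e+01]
```

View pics/w_tray.png

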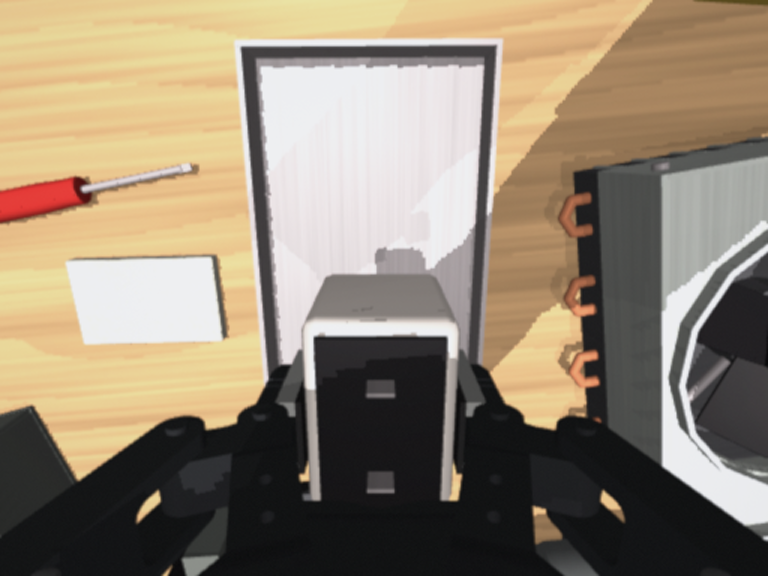

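View pics/s1.png

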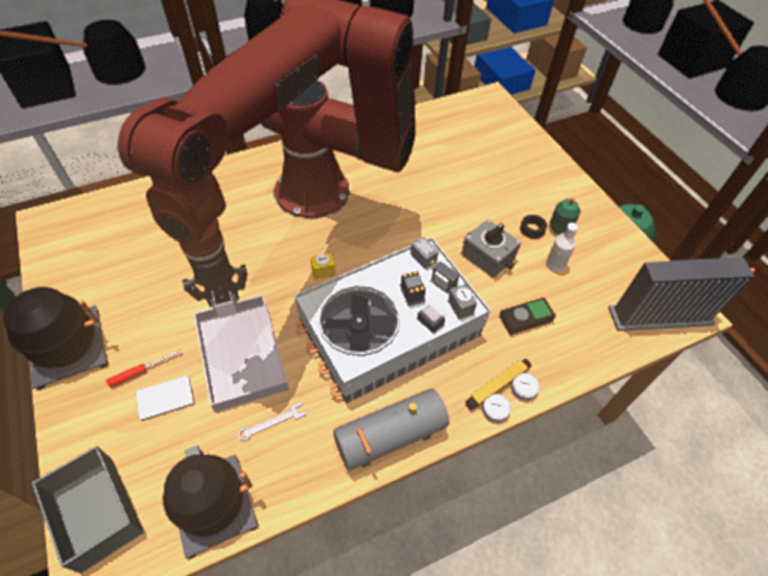

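```bash
python3 - <<'E'
from h import *
im,C=load("w_tray"); s=lambda L:np.array(L)/1.5
p=cast(s([(236,41),(503,40),(267,375),(483,358)]),.045,C); print(p.round(4),np.linalg.norm(p[1]-p[0]))
m=(p[0]+p[1])/2; d=(p[1]-p[0])[:2]; d/=np.linalg.norm(d); yaw=np.degrees(np.arctan2(d[1],d[0]))-90
xa=np.array([d[1],-d[0]]); print("yaw",yaw, "centre",m[:2]+.14*xa)
l=p[2]-p[0]; r=p[3]-p[1]; print(np.degrees(np.arctan2(l[1],l[0])),np.degrees(np.arctan2(r[1],r[0])))
im,C=load("scene0")
p=cast(s([(195,313),(266,297),(288,388),(212,408)]),.045,C)
print(p.mean(0))
E
```

```text
[[ 0.3564 -0.4673  0.045 ]
 [ 0.3734 -0.2794  0.045 ]
 [ 0.6161 -0.488   0.045 ]
 [ 0.6174 -0.3006  0.045 ]] 0.1886233340236264
yaw -5.1599892075155935 centre [ 0.50433558 -0.38591365]
-4.57212155391459 -4.95612840539481
[ 0.51391807 -0.38253244  0.045     ]
```

```bash
cat >> parts.py <<'E'
TC=np.array([.506,-.3855]); TY=np.radians(-4.9)
def place(tx,ty,h=.088):
    c=TC+np.array([[np.cos(TY),-np.sin(TY)],[np.sin(TY),np.cos(TY)]])@[tx,ty]
    robot.move_pose([*c,.30],[180,0,175.1])
    hit=robot.line_to([*c,.004+h+.003],vel=.15,guard=12)
    o=robot.observe(); print("place hit",hit,o["tool_pos"].round(4),"w",o["gripper_width"])
    robot.set_gripper(.056); robot.line_to([*c,.30],vel=.25); print("t",robot.observe()["time"])
E
python3 - <<'E'
from parts import *
place(.09,-.043)
im,C=load("w_par")
z,q=Q["con"]; c,y,_,_=pose(z,q,C); 
robot.move_pose([*c,.30],[180,0,y+180]); shot("wrist","w_con"); shot("scene","s2")
E
```

```text
place hit False [ 0.5925 -0.4365  0.0964] w 0.04145962989753705
t 20.525
```

View pics/w_con.png

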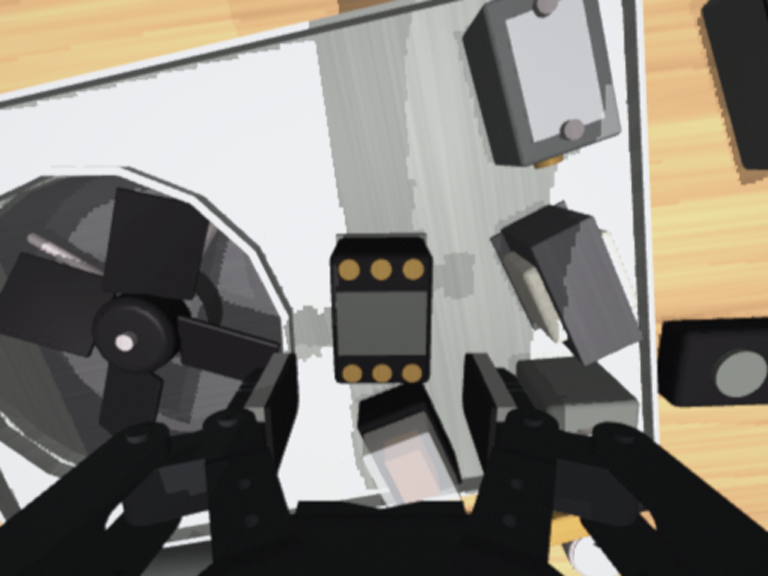

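View pics/s2.png

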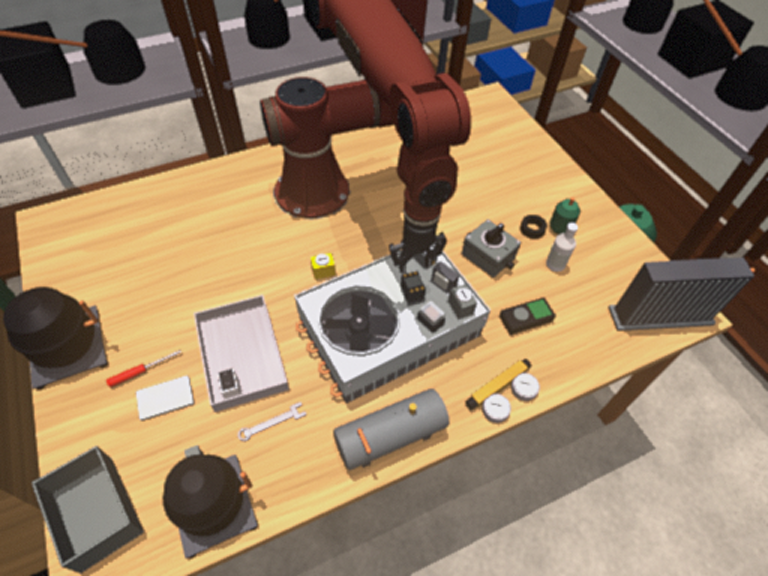

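```bash
cat > nxt.py <<'E'
import sys
from parts import *
# args: name tx ty h next
def cyc(name,tx,ty,h,nxt,cy=None):
    im,C=load("w_par")
    c,y=(pose(*Q[name],C)[:2] if cy is None else cy)
    pick(c,y,h=h); place(tx,ty,h=h)
    robot.set_gripper(.064)
    if nxt:
        c,y=pose(*Q[nxt],C)[:2]; robot.move_pose([*c,.30],[180,0,(y+180 if y<0 else y-180)])
        im,C2=shot("wrist","w_"+nxt,1.0); 
        P=cast(Q[nxt][1],Q[nxt][0],C); e=proj(P,C2)
        for a in e: cv2.circle(im,tuple(int(v) for v in a),2,(0,0,255),-1)
        s,_=shot("scene","s_"+nxt)
        cv2.imwrite("pics/v_"+nxt+".png",np.vstack([im,cv2.resize(s[110:280,110:370],(512,335))])[:600])
E
python3 -c "
from nxt import *
cyc('con',.09,.043,.088,'psw')"
```

```text
width 0.045080623038336654 after 0.04565556612823657 fz [ 1.3 -1.  -4. ] t 24.8
place hit False [ 0.5999 -0.3508  0.0963] w 0.04536610036996155
t 29.1167
```

View pics/v_psw.png

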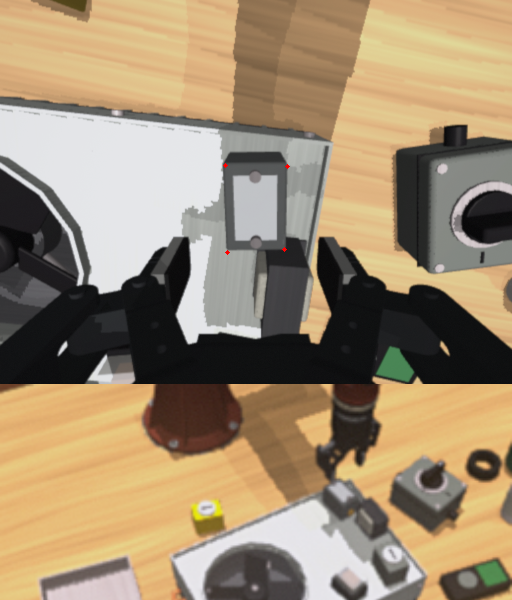

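```bash
python3 -c "
from nxt import *
cyc('psw',0,-.043,.086,'tra')"
```

```text
width 0.04320701032333973 after 0.04314594119093051 fz [ 0.5 -0.6 -4.1] t 33.6583
place hit False [ 0.5028 -0.4289  0.0942] w 0.04336526607184245
t 38.55
```

View pics/v_tra.png

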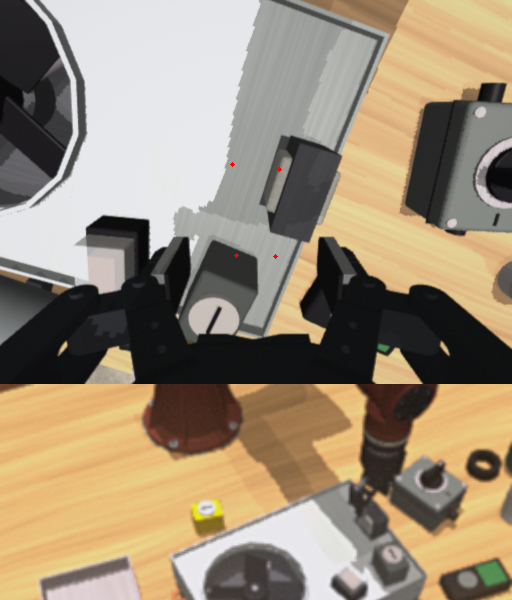

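The transformer has been knocked toward the flange: its top is now at about (308,188), while the old marks are at (255,210). I'll measure it again.

```bash
python3 - <<'E'
from h import *
im,C=load("w_tra"); cv2.imwrite("pics/c4.png",cv2.resize(im[125:250,240:360],None,fx=4.8,fy=4.8,interpolation=cv2.INTER_CUBIC))
E
```

```text
(no output)
```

View pics/c4.png

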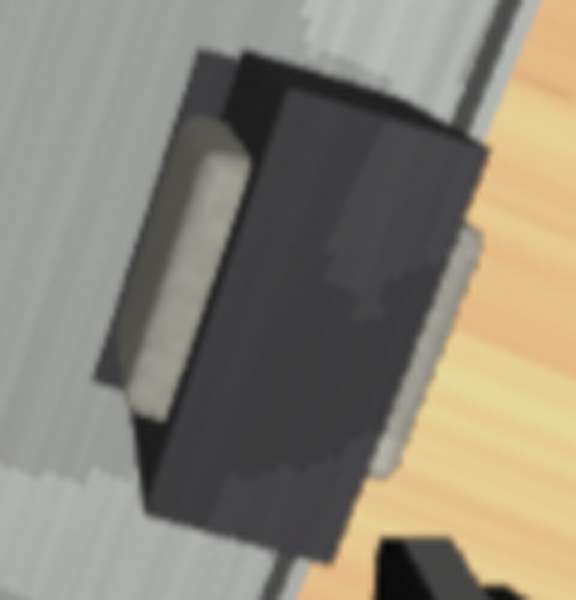

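```bash
python3 - <<'E'
from parts import *
im,C=load("w_tra"); D=lambda x,y:(x/4.8+240,y/4.8+125)
c,y,l,w=pose(.174,[D(287,90),D(490,150),D(333,562),D(150,515)],C); print(c,y,l,w)
# foot edge left at panel level
p=cast([D(198,50),D(95,380)],.12,C); print(p)
d=p[1]-p[0]; print(np.degrees(np.arctan2(d[1],d[0])))
yr=np.radians(y); n=np.array([-np.sin(yr),np.cos(yr)]); print("perp from c to foot edge",(p[:,:2]-c)@n)
# flange line
a=pose(*Q["tra"],load("w_par")[1])
_,C0=load("w_par"); s=np.array([(529,19),(496,352)])/1.5; print(cast(s,.132,C0))
np.save("tra.npy",[*c,y])
E
```

```text
[0.55756387 0.19062355] 6.729467966968117 0.06430244849990241 0.02875009053463712
[[0.52995591 0.16565505 0.12      ]
 [0.59135243 0.17278229 0.12      ]]
6.6215715910542325
perp from c to foot edge [-0.02156134 -0.02167774]
[[0.43583126 0.20469001 0.132     ]
 [0.71023513 0.22848938 0.132     ]]
```

```bash
python3 -c "
from nxt import *
t=np.load('tra.npy'); 
cyc('tra',0,.043,.092,'tim',cy=(t[:2],t[2]))"
```

```text
width 0.042778567165823206 after 0.04308776006195792 fz [-0.2 -0.9 -5.5] t 43.5
place hit False [ 0.5102 -0.3431  0.1002] w 0.04318876367742031
t 48.1667
```

View pics/v_tim.png

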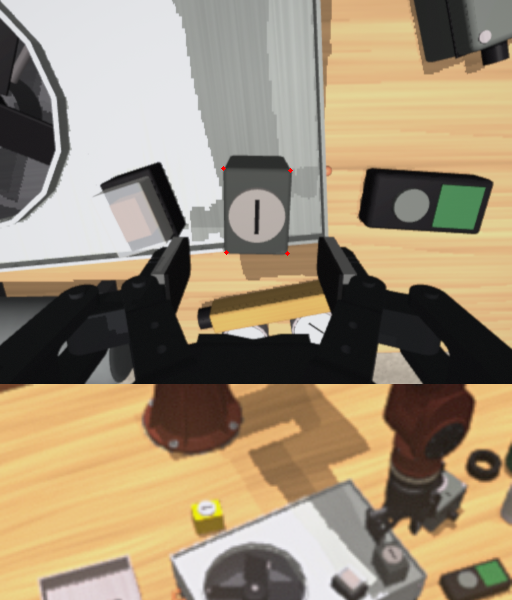

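```bash
python3 -c "
from nxt import *
cyc('tim',-.09,-.043,.088,'rel')"
```

```text
width 0.04540129110978428 after 0.04560944610146792 fz [ 0.5 -0.1 -4. ] t 52.75
place hit False [ 0.413  -0.4212  0.0961] w 0.04515679299831536
t 57.7917
```

View pics/v_rel.png

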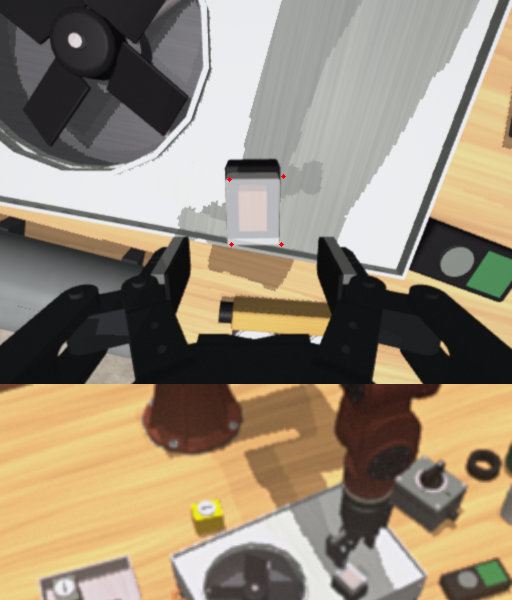

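```bash
python3 -c "
from nxt import *
cyc('rel',-.09,.043,.077,None)
robot.move_pose([.43,-.385,.40],[180,0,175.1]); shot('wrist','w_t2'); shot('scene','s9'); shot('side','d9'); print(robot.observe()['time'])"
```

```text
width 0.0409885095034536 after 0.04082061532488729 fz [-0.4  0.1 -3.1] t 62.5583
place hit False [ 0.4204 -0.3355  0.0849] w 0.0405108667019499
t 67.2417
68.1667
```

View pics/w_t2.png

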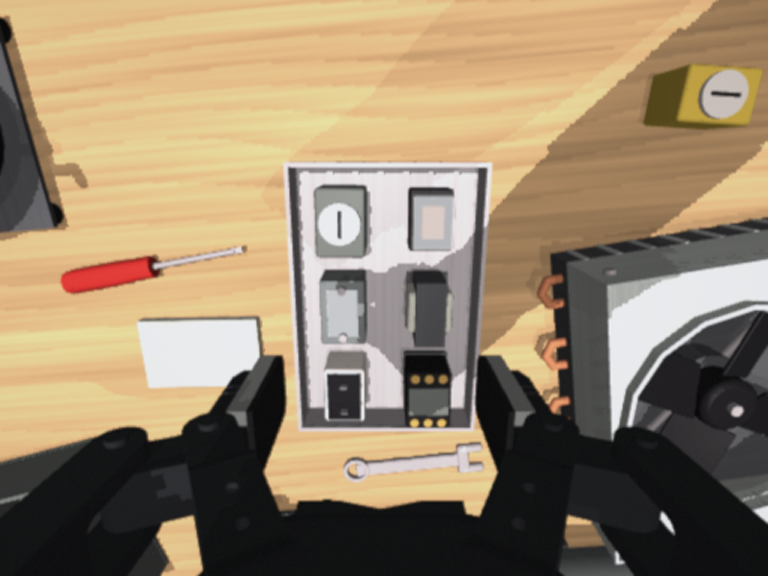

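View pics/s9.png

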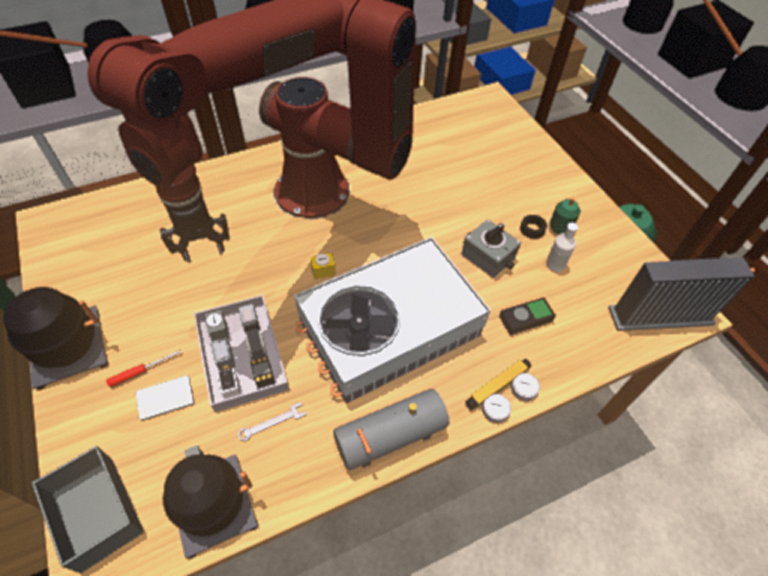

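All six parts are in the tray, the yellow look-alike is still on the bench, and the panel is empty. Next I'll measure the fan angle.

```bash
python3 - <<'E'
from h import *
robot.set_gripper(0.0)
robot.move_pose([.65,-.085,.38],[180,0,-174]); shot("wrist","w_fan"); o=robot.observe(); print(o["time"],o["q"].round(1))
E
```

```text
70.2333 [-19.   18.4  27.6  99.2  -0.  -24.9]
```

View pics/w_fan.png

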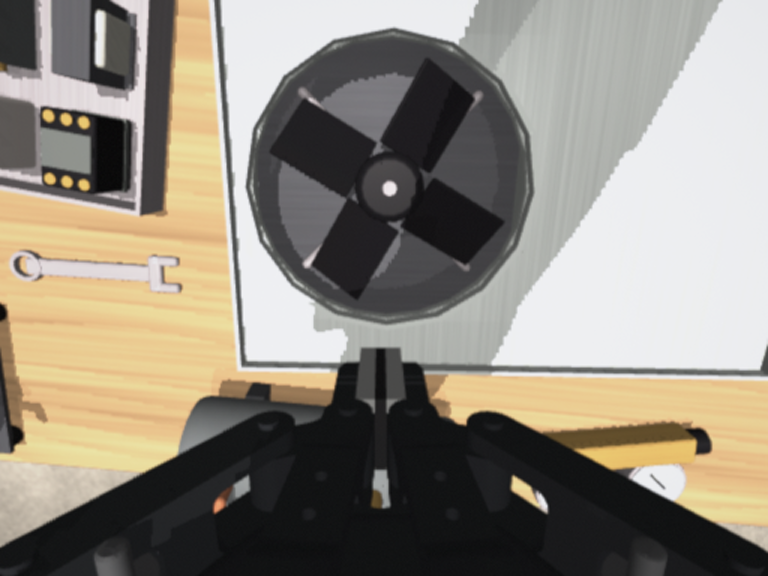

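```bash
python3 - <<'E'
from h import *
im,C=load("w_fan"); s=lambda L:np.array(L)/1.5
h=cast(s([(390,188)]),.114,C)[0]; print(h)
ring=cast(s([(247,177),(533,187),(393,29),(390,324)]),.132,C); print(ring.round(4), ring[:2].mean(0),ring[2:].mean(0))
b=cast(s([(430,112),(453,222),(352,250),(323,147)]),.098,C)-h
print(np.degrees(np.arctan2(b[:,1],b[:,0])).round(1),np.hypot(b[:,0],b[:,1]).round(3))
# high edges: blade outlines outer corners
c=cast(s([(427,58),(475,98),(505,222),(467,265),(358,300),(307,263),(270,150),(305,97)]),.098,C)-h
print(np.degrees(np.arctan2(c[:,1],c[:,0])).round(1),np.hypot(c[:,0],c[:,1]).round(3))
g=im[:225,150:370]; cv2.imwrite("pics/c5.png",cv2.resize(np.clip(g.astype(float)*2,0,255).astype(np.uint8),None,fx=2.6,fy=2.6,interpolation=cv2.INTER_CUBIC))
E
```

```text
[ 0.59922742 -0.08530436  0.114     ]
[[ 0.6009 -0.184   0.132 ]
 [ 0.5874  0.0121  0.132 ]
 [ 0.5008 -0.0946  0.132 ]
 [ 0.6975 -0.0749  0.132 ]] [ 0.59410993 -0.08596516  0.132     ] [ 0.59916719 -0.08473472  0.132     ]
[ 157.1   67.4  -25.1 -114.2] [0.061 0.056 0.057 0.057]
[ 169.6  141.4   79.3   51.4   -9.7  -41.9 -100.7 -129.9] [0.093 0.088 0.094 0.087 0.094 0.089 0.093 0.088]
```

View pics/c5.png

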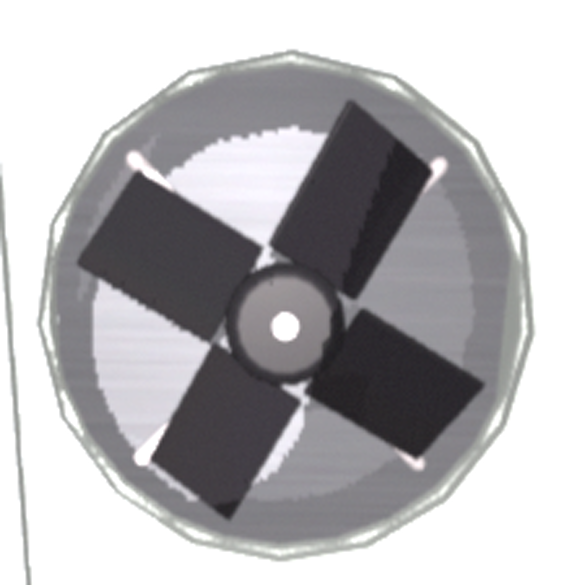

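```bash
cat > fan.py <<'E'
from h import *
H=np.array([.599,-.085])
def ring_phase(im,C,h=H):
    a=np.radians(np.arange(0,360,3)); acc=[]
    for r in (.045,.055,.065,.075):
        p=proj(np.c_[h[0]+r*np.cos(a),h[1]+r*np.sin(a),np.full(len(a),.1)],C)
        acc.append(cv2.remap(cv2.cvtColor(im,cv2.COLOR_BGR2GRAY),p[:,0].astype(np.float32).reshape(1,-1),p[:,1].astype(np.float32).reshape(1,-1),cv2.INTER_LINEAR)[0])
    I=-np.mean(acc,0).astype(float); F=(I*np.exp(-4j*a)).sum(); return -np.angle(F)/4, abs(F)   # blade angle mod 90deg
def flick(g,vel=.15,d=.046,s0=-.046,s1=.05,z0=.092,z1=.134):
    """g: world angle (deg) of a gap centre; sweep clockwise"""
    f=np.radians(g-45); n=np.array([np.cos(f),np.sin(f)]); t=np.array([np.sin(f),-np.cos(f)])
    P=lambda s,z:[*(H+d*n+s*t),z+robot.tip_reach]
    y=(g-45-90+180); y=(y+180)%360-180
    robot.move_pose(P(s0,.17),[180,0,y])
    if robot.line_to(P(s0,z0),vel=.08,guard=6): print("insert hit",robot.observe()["tool_pos"]); return P
    if robot.line_to(P(-.0365,z0),vel=.03,guard=4): print("touch",robot.observe()["tool_pos"])
    robot.line_to(P(s1,z1),vel=vel)
    robot.line_to(P(s1,.2),vel=.25)
    return P
def track(n,name,dt=.04):
    C=calib("scene"); T=[];A=[]
    for i in range(n):
        T.append(robot.observe()["time"]); im=robot.grab_frame("scene"); A.append(ring_phase(im,C)[0]); robot.pause(dt)
    u=np.unwrap(np.array(A),period=np.pi/2); T=np.array(T); np.savez(f"pics/{name}.npz",T=T,u=u); cv2.imwrite(f"pics/{name}.png",im)
    return T,u
E
python3 - <<'E'
from fan import *
im,C=load("w_fan"); print("wrist phase",np.degrees(ring_phase(im,C)[0]))
im,C=load("s9"); print("scene phase",np.degrees(ring_phase(im,C)[0]))
im,C=load("scene0"); print("scene0 phase",np.degrees(ring_phase(im,C)[0]))
E
```

```text
wrist phase -24.57772558729377
scene phase -20.916852316575884
scene0 phase -20.9596668585742
```

```bash
python3 - <<'E'
from fan import *
flick(110.8)
o=robot.observe(); print("t",o["time"],o["ft_force"].round(1))
T,u=track(50,"trk1")
print(np.c_[T-T[0],u-u[0]][::4].round(2)); print("phase end",np.degrees(u[-1])%90,"speed end",(u[-1]-u[-6])/(T[-1]-T[-6]))
E
```

```text
t 73.7417 [-0.4 -0.  -0.5]
[[ 0.    0.  ]
 [ 0.37 -1.34]
 [ 0.73 -2.3 ]
 [ 1.1  -3.01]
 [ 1.47 -3.37]
 [ 1.83 -3.63]
 [ 2.2  -3.68]
 [ 2.57 -3.68]
 [ 2.93 -3.68]
 [ 3.3  -3.68]
 [ 3.67 -3.68]
 [ 4.03 -3.68]
 [ 4.4  -3.68]]
phase end 82.64249756367738 speed end 0.0023759974780287532
```

```bash
python3 - <<'E'
from fan import *
im,C=shot("scene","s11"); print(np.degrees(ring_phase(im,C)[0]))
flick(125,vel=.17)
o=robot.observe(); print("t",o["time"],o["ft_force"].round(1))
T,u=track(40,"trk2")
print(np.c_[T-T[0],u-u[0]][::3].round(2)); print("phase end",np.degrees(u[-1])%90)
E
```

```text
-7.437450999159761
t 81.6417 [-0.4  0.3 -0.9]
[[ 0.    0.  ]
 [ 0.28 -1.27]
 [ 0.55 -2.3 ]
 [ 0.83 -3.05]
 [ 1.1  -3.82]
 [ 1.38 -4.36]
 [ 1.65 -4.66]
 [ 1.92 -4.93]
 [ 2.2  -5.09]
 [ 2.47 -5.12]
 [ 2.75 -5.12]
 [ 3.03 -5.12]
 [ 3.3  -5.12]
 [ 3.58 -5.12]]
phase end 76.53671417173899
```

```bash
python3 - <<'E'
import cv2
cv2.imwrite("pics/t2v.png",cv2.resize(cv2.imread("pics/trk2.png"),(768,576)))
E
```

```text
(no output)
```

View pics/t2v.png

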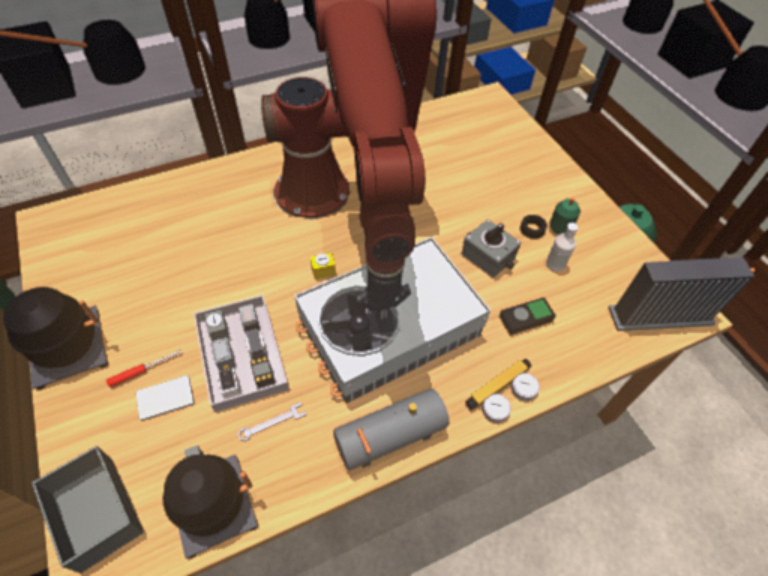

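```bash
python3 - <<'E'
from h import *
p=[0.4765,0.391]
t=robot.observe()["tool_pos"]; robot.line_to([t[0],t[1],.34],vel=.25)
robot.move_pose([*p,.30],[180,0,-70]); robot.set_gripper(.05)
shot("wrist","w_iso3")
print(robot.line_to([*p,.169],vel=.1,guard=15))
robot.set_gripper(0.0); o=robot.observe(); print(o["gripper_width"],o["ft_force"],o["torque"])
q=o["q"].copy()
for a in (20,40,60,75,89):
    t=q.copy(); t[5]+=a; robot.goto_joints(t); o=robot.observe(); print(a,o["ft_force"].round(1),o["torque"].round(2),o["time"])
robot.set_gripper(.05); robot.line_to([*p,.32],vel=.2); robot.pause(.3)
shot("wrist","w_iso4"); print(robot.observe()["tcp_rot"])
E
```

```text
False
0.01412529763872451 [ 6.30675019  2.58840601 -0.71205861] [ 0.27580478 -0.63121164 -0.13538562]
20 [-0.8  0.7  0.2] [-0.19  0.76  0.14] 90.3417
40 [-4.3  0.8  2.9] [-0.09  1.5  -0.02] 90.7667
60 [-6.4  2.1  4.1] [ 0.09  1.81 -0.14] 91.1917
75 [-5.9  2.9  3.5] [ 0.34  1.8  -0.18] 91.55
89 [-6.6  4.   3.3] [ 0.55  1.88 -0.23] 91.8917
[ 1.79988261e+02  1.25222067e-01 -1.59021190e+02]
```

View pics/w_iso4.png

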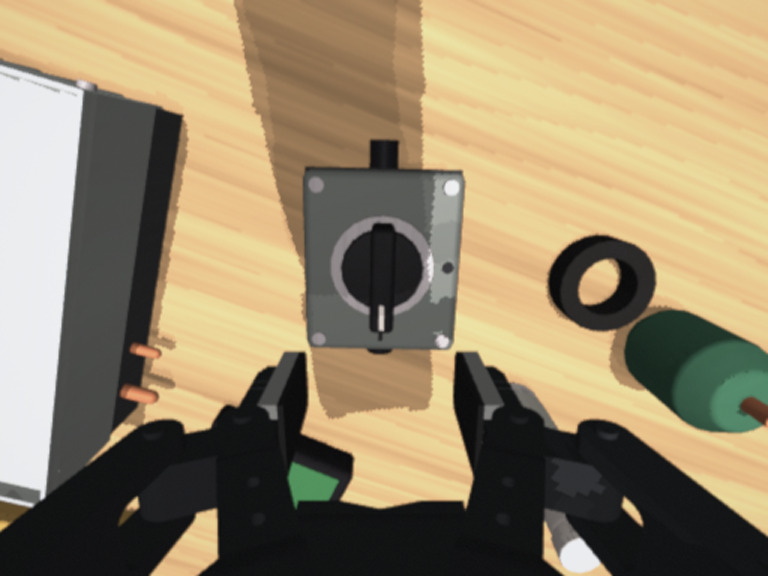

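```bash
python3 - <<'E'
from h import *
im,C=load("w_iso4"); b=cast(np.array([(382.5,224),(381,332)])/1.5,.126,C); d=b[1]-b[0]; print("bar deg",np.degrees(np.arctan2(d[1],d[0])))
shot("scene","s_end"); print(robot.observe()["time"])
E
```

```text
bar deg 20.240769110846294
93.625
```

View pics/s_end.png

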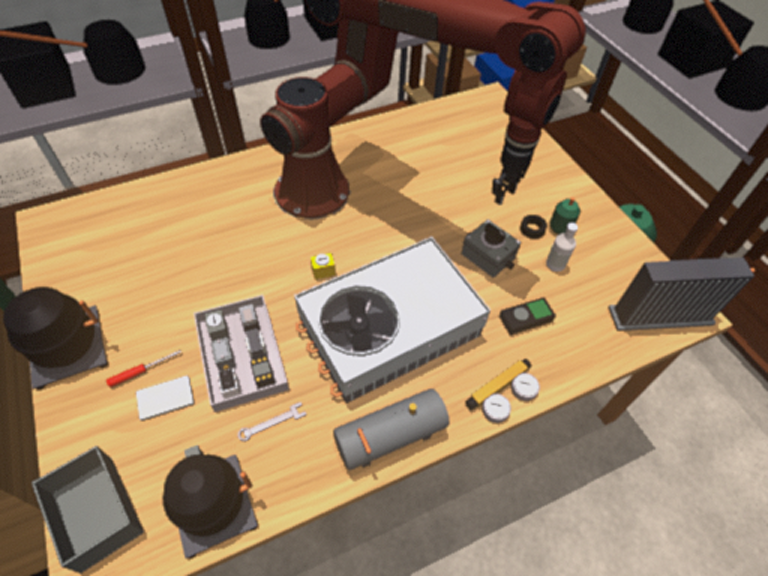

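The tray holds all six parts, the panel is clear, the bystanders and the yellow block have not moved, and the arm is clear of everything. I'm handing the job in.

```bash
python3 -c "
from plant import robot
robot.job_done(); print(robot.observe()['time'])"
```

```text
the job is handed in; nothing more can be done
the job is handed in; nothing more can be done
```

The job is done and handed in at about 94 s. I turned the isolator off, moved all six parts to the tray, flicked the fan, and turned the isolator back on.

- **Isolator:** It clicked off first; the white line pointed at the dot. At the end the line points at the dash, with the bar at 20.2° against the enclosure's 20°.
- **Parts:** All six lie in the tray, let go. The transformer was knocked about 3 cm against the flange during the run, so I measured it again before picking it up. The yellow look-alike stayed where it was.
- **Fan:** I flicked it clockwise twice.
  - **First flick:** It coasted 3.7 rad while I tracked it, which was probably not enough.
  - **Second flick:** It started at about 4.6 rad/s and coasted another 5.1 rad untouched. The total is past 8.2 rad even without the turning I could not see.
  - **Limits of this check:** The angle comes from tracking the camera picture, not from a reading of the joint. I did not measure the push force on the fan; contact began from near rest and the touch guard (4 N) never tripped.
- **Disagreement:** The tray centre from the scene camera was about 1 cm off the wrist camera's. I used the wrist value, and the picture of the filled tray shows the parts well inside the walls.

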